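# Take the ring core off its barbed hook and stand it in the winder's loading cradle

### The arm

A 6-joint arm with a two-finger parallel gripper is mounted at the origin on a cart in front of the work surface, level with it; the furniture and walls round the work are solid. World frame = base frame: x ahead of the robot, y to its left, z up, the work surface at z = 0. Lengths are in m, angles in rad, forces in N, time in s.
With the tool pointing down it reaches from about 0.425 to 0.95 m from the base axis. Payload 3.5 kg.
Tool frame: the origin (TCP) lies at the very end of the fingers, on their centre line; the grasp point (between the pads) lies 19 mm behind it; z points along the fingers, y is the direction in which the jaws open and shut (so a half turn about z gives the same grasp; the last joint's range is limited). The gripper opens to 85 mm and grips with 20 to 120 N. Pads are 22 mm wide; open, the fingers measure 114 mm over their backs; the gripper's body (76 mm by 85 mm) begins 54 mm behind the grasp point. The pads swing forward as they close: fully open they stand 13 mm farther back than shut.
Start: joints at [-1.259, 0.286, 1.577, -0, 1.279, -0.15], TCP at [0.301, -0.604, 0.231] pointing down, gripper open.
Joint ranges: [-2.77, 2.77], [-0.9, 2.22], [0.21, 2.48], [-1.53, 4.67], [0.24, 2.81], [-2.84, 2.84]. Speed limits (rad/s): [2.79, 2.79, 3.14, 3.14, 3.14, 3.14].

### API

Orientations are given as a unit quaternion [x, y, z, w].
In Python, from plant import ctrl, eyes, ticket gives the robot as it stands.
- The arm moves only by the tool send_rows, never from a script. Its arguments are lists of equal length, an entry for each row: "translation": the shift along the tool's x, y, z in units of 30 mm (1.0 is 30 mm), a list of three; "rotation": the turn, a rotation vector about the tool's x, y, z in units of 5 degrees (1.0 is 5 degrees), a list of three; "grip": the finger opening in mm, from 0 to 85.4. A call has 1 to 5 rows; each row shifts and turns the commanded pose from where the row before left it, along the tool's axes as they then stand; what a row does not reach is not made up. A row lasts 1/8 s, in which the tool goes at most 62.5 mm and 10.7 degrees, less where a joint would pass 70% of its speed; a pose out of reach is approached as far as the arm can. A call is refused whole if a number of a shift passes 1 or a number of a turn 1, either way. A call with a gripper value outside its range is refused whole. The fingers move at their own pace and stop on an object; "squeeze" is the grip in N (left out, the last holds). Time passes only in rows, so rows that do not move let the fingers close. It gives the time, the measured TCP pose, the force and the opening at its end, in the units of the state.
- ctrl.get_state(): the state, without advancing time (a new reading comes with each control period).
- eyes.read_camera(name): name is "side" or "top"; returns a dict with "image" (400x640x3 uint8, blue, green, red), "mtx" (3x3 intrinsics, pixels), "xyz" and "orientation" of the camera in the world. Camera axes: x right, y down, z forward; pixel columns grow to the right and rows downward; lengths in m; the calibration is good to about 2 mm. A picture is of the moment at which its call begins. There is no depth.
- ticket.sign_off(): hands the job in, once; it reports no verdict.
The state is a dict: "time": time; "qpos": joint angles; "dq": joint speeds; "joint_efforts": joint torques, N m; "eef_pos": TCP position; "tcp_rot": TCP orientation; "contact_force": force on the tool from outside, world axes, zero at the start; "wrist_torque": the same for the moment, N m; "opening": opening from 0.0 (shut) to 1.0 (fully open).
Only numpy, scipy, OpenCV 4.12 (cv2) and the standard library are available. Lean on these libraries where they do the work, as an engineer would, in place of code of your own. Each camera call takes 0.05 s, during which the arm holds its last target. There are 200 camera calls.

### The job

Take the ring core that hangs on the barbed hook off it gently - raise it, tilt it and back it out over the barb without forcing it or bending the springy hook - and carry it to the loading cradle. Stand it there upright on its rim, fully down in the slot, set down rather than dropped, and let go; leave the things lying about where they are.

Things in the scene. Friction and masses are not known exactly. Their poses are not given: they have to be found in the camera images.
- core_center (a point): Centre of the blue ring core hanging on the hook: rigid ring, outer diameter 56 mm, hole about 30 mm (slightly eight-sided, 29 to 31), 18 mm thick, about 0.12 kg, rounded edges. Its z axis is the ring's axis, at the start level and pointing along the hook away from the post; the turn about it means nothing. Grip it from above across its diameter, square to the hook.
- stand: Grey hook stand, fixed. Origin on the bench under its post, z up. A steel hook leaves the post along the stand's -y, level. Base 80 x 116 x 12 mm; post, carriage and arm stay within 46 mm of the post axis and below the rod's top + 4 mm. The hook arm is sprung: 4900 N/m outwards at the barb, 2000 N/m across the sloped tip. Over 5 N between core and barb counts as forcing.
- rod_root (a point): Point on the hook rod's axis over the post, 190 mm up; axes as the stand. The rod, 6 mm round, runs level from here along -y for 95 mm, then rises outwards at 40 degrees for 34 mm to its tip. From the tip a 5 mm round barb runs 18.5 mm back towards the post, 12 degrees upwards. All this may be shifted up to 24 mm either way along y (see barb_nominal).
- barb_nominal (a point): Drawn place of the barb's free end (on its axis): 102.9 mm out from rod_root and 25.7 mm above the rod's axis; axes as the stand. The real hook is clamped up to 24 mm nearer or farther out along y, unmeasured, but fixed during the work. A core raised to centre 4 mm above the rod's axis and drawn out level meets the barb's free end with its flat face, 11.5 mm (9 + 2.5) before its axis.
- barb_above (a point): Point 60 mm above barb_nominal, for reference. Level, the core cannot pass the barb. It passes tilted 28 to 38 degrees (best 33), the face away from the post turned up, with about 3 mm to spare. Centre path at 33 degrees as (mm outwards from the real barb end, mm above the rod's axis): (-24, 0), (-12, 3), (-4, 11.5), (0, 15.5), (16, 27.5), (28, 39), (44, 52).
- cradle_seat (a point): Where the core's centre is when fully seated in the loading cradle, 60 mm above the bench. Its y axis is the way the ring's axis must lie (either way round), z up. The cradle is fixed: base 70 x 60 x 10 mm, two cheeks 23 mm apart along y, flared, 50 mm high, reaching 15 mm each side along x; sloped black pads between them reach 24 mm each side, 43 mm high. Fingers pass outside.
- guide_roller: Bystander: white nylon guide roller lying flat, 40 mm across, 16 mm high; origin at the centre of its underside. Leave it alone.
- hex_key: Bystander: dark bent hex key lying flat on the bench, 31 x 88 mm, 7 mm thick; origin at the centre of its underside. Leave it alone.
- glue: Bystander: small white glue bottle standing upright, 31 mm across, 60 mm high; origin at the centre of its underside. Leave it alone.
Mind the look-alikes: they are no part of the job. What is shaped like the part that bears core_center but orange is not meant.

How it is judged:
On the way, in this order (a step that is already met when the one before it is completed fails the run):
1. the core is held in the air, clear outside the hook: its centre 175 mm or more from the post axis along the hook and 100 mm or more above the bench, not touching the hook (y of core_center in the frame of stand below -0.175 m and height (world z) of core_center above 0.1 m and contact force between the fingers and core above 0.5 N and contact force between core and stand below 0.1 N), for 0.1 s.
2. the core stands in the cradle's slot (distance between core_center and cradle_seat below 0.006 m and angle between the z axis of core_center and the y axis of cradle_seat, either way round below 0.15 rad), for 0.2 s.
At the end, for the whole second after the job is handed in: The core stands upright and at rest in the cradle, its centre within 6 mm of the seat point and its axis within 0.15 rad of the slot's, and is let go (all of step 2 and linear speed of core below 0.02 m/s and angular speed of core below 0.2 rad/s and contact force between the fingers and core below 0.1 N); the robot touches nothing.
It fails at once if the core is forced on the hook (more than 5 N between them once the core has been drawn 72 mm or more from the post axis, more than 25 N before) (contact force between core and stand above 25 N or (contact force between core and stand above 5 N and y of core_center in the frame of stand below -0.072 m)).
It fails at once if the core is dropped (moves faster than 0.4 m/s while no finger holds it) (linear speed of core above 0.4 m/s and contact force between the fingers and core below 0.1 N).
It fails at once if the fingers or arm push the hook or its stand (more than 10 N) (contact force between any of the arm, the fingers and stand above 10 N).
It fails at once if the guide roller, the hex key or the glue bottle is moved more than 15 mm (distance of any of guide_roller, hex_key, glue from where it was at the start of the episode above 0.015 m).
It also fails if it takes over 64 s, if anything falls off the work surface, if the arm or the gripper's body presses on something with over 40 N, if the wrist force passes 120 N, or if a joint passes its speed limit or range.

## Working session

There is one attempt and no reset: what is moved stays moved. The work goes in short steps, Python scripts to look and compute and a tool call to move; the robot and the scene stay as the last step left them, time stands still between calls to the robot, and variables do not carry over. Pictures are saved under pics/ and viewed, about 8 in all and at most 12, crops included, and the job is handed in when it is done.

Besides the shell and the picture viewer there is one more tool, called after "Call:" as name(argument=value, ...) on one line, values as JSON. send_rows: Moves the arm, as the interface text tells. Its arguments: {"type":"object","properties":{"translation":{"type":"array"},"rotation":{"type":"array"},"grip":{"type":"array"},"squeeze":{"type":"number"}},"required":["translation","rotation","grip"]}

```bash
mkdir -p pics
cat > h.py <<'E'
import numpy as np, cv2
from scipy.spatial.transform import Rotation as R
from plant import ctrl, eyes, ticket
def cam(n):
    c=eyes.read_camera(n); c['K']=np.array(c['mtx']); c['t']=np.array(c['xyz']); 
    c['R']=R.from_quat(c['orientation']).as_matrix(); return c
def ray(c,u,v):
    d=c['R']@np.linalg.solve(c['K'],[u,v,1.]); return d/np.linalg.norm(d)
def onz(c,u,v,z):
    d=ray(c,u,v); return c['t']+d*(z-c['t'][2])/d[2]
def proj(c,p):
    q=c['K']@(c['R'].T@(np.array(p)-c['t'])); return q[:2]/q[2]
def tri(c1,p1,c2,p2):
    d1,d2=ray(c1,*p1),ray(c2,*p2)
    s=np.linalg.lstsq(np.c_[d1,-d2],c2['t']-c1['t'],rcond=None)[0]
    a,b=c1['t']+s[0]*d1,c2['t']+s[1]*d2; return (a+b)/2,np.linalg.norm(a-b)
E
python3 - <<'E'
from h import *
for n in('side','top'):
    c=cam(n); cv2.imwrite(f'pics/{n}0.png',c['image']); print(n,c['t'],c['R'].round(3).tolist(),c['K'].tolist())
s=ctrl.get_state(); print(s)
E
```

```text
side [0.43558893 0.64932335 0.78633909] [[-0.991, -0.093, 0.098], [-0.134, 0.665, -0.735], [0.003, -0.742, -0.671]] [[439.7895079946344, 0.0, 314.12981928977644], [0.0, 439.7895079946344, 195.8582626471264], [0.0, 0.0, 1.0]]
top [ 0.34960609 -0.01670398  1.08711313] [[0.01, -0.986, 0.168], [-1.0, -0.01, 0.002], [0.0, -0.168, -0.986]] [[415.62688373653117, 0.0, 323.4110097813595], [0.0, 415.62688373653117, 203.84760927262806], [0.0, 0.0, 1.0]]
{'time': 0.1, 'qpos': array([-1.25899040e+00,  2.87118625e-01,  1.57800659e+00, -2.74662789e-05,
        1.27857647e+00, -1.50012526e-01]), 'dq': array([-0.00028438, -0.00066259, -0.00386945,  0.00036815,  0.00068986,
       -0.00018085]), 'joint_efforts': array([ 4.69813858e-04, -4.07299662e+01, -2.93699026e+01, -1.70415169e-04,
        3.44072170e-03,  3.98661957e-07]), 'eef_pos': array([ 0.3005979 , -0.60372638,  0.23007078]), 'tcp_rot': array([ 9.73457259e-01,  2.28866450e-01, -9.83174868e-05, -1.05000330e-03]), 'contact_force': array([-0.51510453, -0.42402639,  0.45332443]), 'wrist_torque': array([-0.03019124, -0.00557815,  0.02043237]), 'opening': 1.002092062183335}
```

View pics/side0.png

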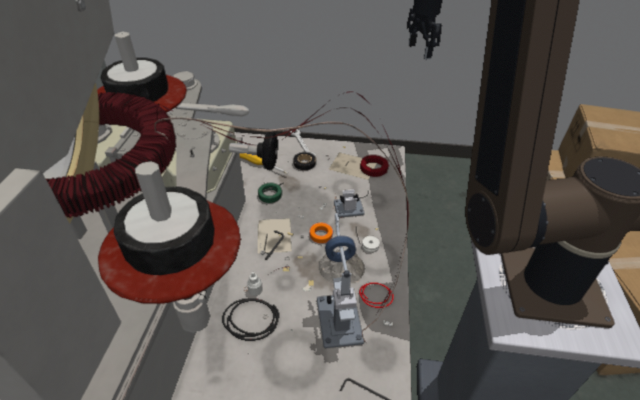

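View pics/top0.png

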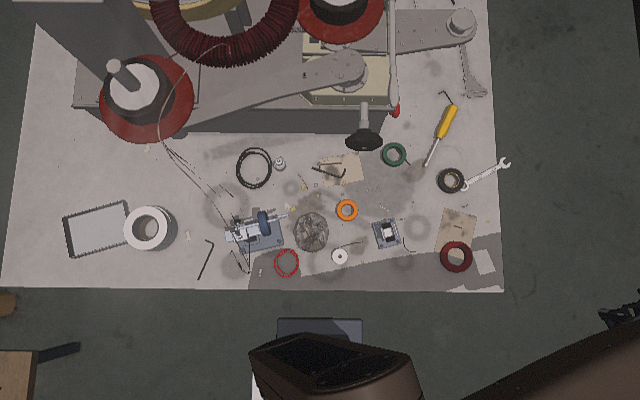

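The side view shows the blue core on the hook at about (340,247), the stand base at (340,325) and the cradle at (348,205). The top view shows the core at (264,222), the stand at (255,235) and the cradle at (387,233).

Possible look-alikes, by top pixel: orange ring (347,209), green (394,155), red (286,262), dark red (456,256), black (450,180) and white roll (150,228). The only blue ring hanging on a hook is at (264,222), so I choose that one and check it in a close crop.

Run:
```python
from h import *
a=cv2.imread('pics/side0.png')[180:360,300:400]; b=cv2.imread('pics/top0.png')[190:270,215:310]
b2=cv2.imread('pics/top0.png')[210:260,360:420]
a=cv2.resize(a,None,fx=3.3,fy=3.3,interpolation=cv2.INTER_CUBIC)
b=cv2.resize(b,None,fx=4,fy=4,interpolation=cv2.INTER_CUBIC); b2=cv2.resize(b2,None,fx=4,fy=4,interpolation=cv2.INTER_CUBIC)
o=np.zeros((594,760,3),np.uint8); o[:a.shape[0],:330]=a; o[:320,340:720]=b; o[330:530,340:580]=b2
cv2.imwrite('pics/crop1.png',o)
for n in('side','top'):
    im=cv2.imread(f'pics/{n}0.png'); hsv=cv2.cvtColor(im,cv2.COLOR_BGR2HSV)
    m=cv2.inRange(hsv,(100,70,20),(125,255,255))
    k,l,s,ce=cv2.connectedComponentsWithStats(m)
    for i in range(1,k):
        if s[i,4]>25: print(n,s[i],ce[i].round(1), im[l==i].mean(0).round())
```

```text
side [326 237  29  24 426] [339.7 247.6] [71. 56. 45.]
top [258 216  10  19  73] [262. 225.] [100.  80.  71.]
```

View pics/crop1.png

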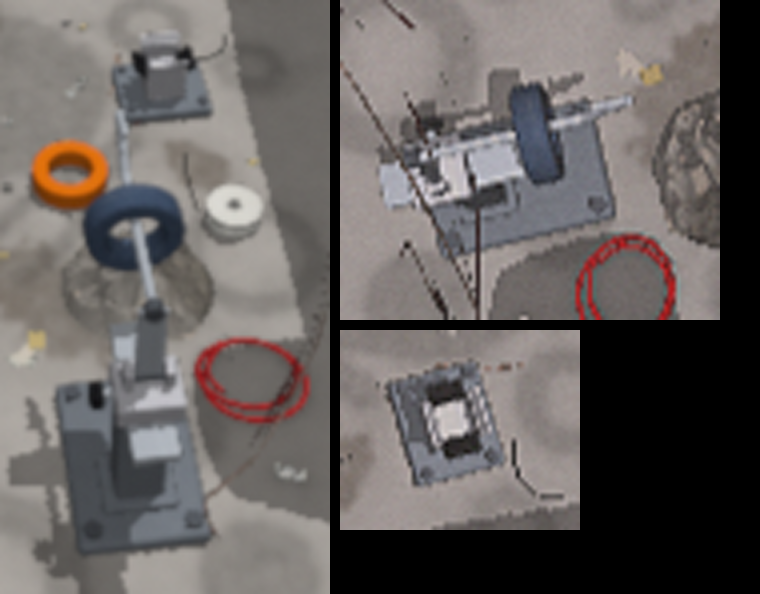

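```bash
cat >> h.py <<'E'
T=lambda x,y:(215+(x-340)/4,190+y/4)
C=lambda x,y:(360+(x-340)/4,210+(y-330)/4)
S=lambda x,y:(300+x/3.3,180+y/3.3)
E
python3 - <<'E'
from h import *
s,t=cam('side'),cam('top')
print('core',tri(s,S(134,227),t,T(537,132)))
tip=tri(s,S(121,113),t,T(631,99));print('tip',tip)
root=tri(s,S(152,308),t,T(425,150));print('rod inner end?',root)
cc=np.array([onz(t,*C(*p),.01) for p in [(387,386),(475,362),(502,462),(421,487)]]);print('cradle',cc.round(4).tolist(),cc.mean(0))
sb=np.array([onz(s,*S(*p),.01) for p in [(113,70),(205,66),(212,115),(116,122)]]);print('cradle side',sb.round(4).tolist(),sb.mean(0))
for q in (cc,sb):
    print([np.linalg.norm(q[i]-q[(i+1)%4]).round(4) for i in range(4)],[np.degrees(np.arctan2(*(q[(i+1)%4]-q[i])[1::-1])).round(1) for i in range(4)])
b=np.array([onz(s,*S(*p),.012) for p in [(57,387),(80,552),(212,538)]]);print('stand',b.round(4).tolist())
b=np.array([onz(t,*T(*p),.012) for p in [(591,100),(614,214),(445,255)]]);print('standT',b.round(4).tolist())
for q in[b]: print([np.degrees(np.arctan2(*(q[i+1]-q[i])[1::-1])) for i in(0,1)],[np.linalg.norm(q[i+1]-q[i]) for i in(0,1)])
E
```

```text
core (array([0.45910483, 0.11526063, 0.17473356]), np.float64(0.003952761128987655))
tip (array([0.47305805, 0.0608155 , 0.20850227]), np.float64(0.00426371193676341))
rod inner end? (array([0.44612486, 0.17527694, 0.18198753]), np.float64(0.0070635595382518125))
cradle [[0.4815, -0.1414, 0.01], [0.4979, -0.1991, 0.01], [0.4328, -0.2154, 0.01], [0.4161, -0.1628, 0.01]] [ 0.45707964 -0.1796769   0.01      ]
cradle side [[0.494, -0.1879, 0.01], [0.4225, -0.2025, 0.01], [0.4142, -0.1481, 0.01], [0.4859, -0.1306, 0.01]] [ 0.45414564 -0.16728192  0.01      ]
[np.float64(0.0599), np.float64(0.0671), np.float64(0.0552), np.float64(0.0687)] [np.float64(-74.1), np.float64(-166.0), np.float64(107.6), np.float64(18.1)]
[np.float64(0.073), np.float64(0.055), np.float64(0.0738), np.float64(0.0579)] [np.float64(-168.4), np.float64(98.6), np.float64(13.8), np.float64(-82.0)]
stand [[0.4992, 0.1133, 0.012], [0.4715, 0.2234, 0.012], [0.3966, 0.2043, 0.012]]
standT [[0.5024, 0.1041, 0.012], [0.4282, 0.0871, 0.012], [0.4008, 0.195, 0.012]]
[np.float64(-167.09352137584946), np.float64(104.25830788505407)] [np.float64(0.07606338693296383), np.float64(0.11136897356522021)]
```

```bash
cat >> h.py <<'E'
def down(h,tilt=0): # tool x heading h deg, z down, then turn about tool y by -tilt
    h=np.radians(h); x=np.array([np.cos(h),np.sin(h),0]); z=np.array([0,0,-1.])
    return R.from_matrix(np.c_[x,np.cross(z,x),z])*R.from_euler('y',-tilt,degrees=True)
def rows(p,Rt,n=None,start=None):
    if start is None:
        s=ctrl.get_state(); start=(s['eef_pos'],R.from_quat(s['tcp_rot']))
    p0,R0=np.array(start[0]),start[1]; rv=(R0.inv()*Rt).as_rotvec(); d=np.array(p)-p0
    if n is None: n=int(np.ceil(max(np.linalg.norm(d)/.03,np.degrees(np.linalg.norm(rv))/5)))
    print('n',n,'rot/row',(np.degrees(rv)/5/n).round(3).tolist())
    for i in range(n): print((( R0*R.from_rotvec(rv*i/n)).inv().apply(d)/n/.03).round(3).tolist())
E
python3 - <<'E'
from h import *
rows([.5,-.25,.31],down(70))
print();rows([.46,.11,.31],down(103.5),start=([.5,-.25,.31],down(70)))
E
```

```text
n 14 rot/row [-0.001, -0.001, -0.622]
[0.8, -0.543, -0.189]
[0.829, -0.499, -0.189]
[0.854, -0.453, -0.189]
[0.878, -0.406, -0.189]
[0.899, -0.358, -0.189]
[0.917, -0.309, -0.189]
[0.932, -0.258, -0.189]
[0.945, -0.207, -0.189]
[0.955, -0.156, -0.189]
[0.962, -0.104, -0.189]
[0.966, -0.052, -0.189]
[0.967, 0.001, -0.189]
[0.966, 0.053, -0.189]
[0.961, 0.106, -0.189]

n 13 rot/row [0.0, 0.0, -0.515]
[0.832, -0.412, 0.0]
[0.85, -0.374, 0.0]
[0.866, -0.336, 0.0]
[0.88, -0.296, 0.0]
[0.893, -0.257, 0.0]
[0.903, -0.216, 0.0]
[0.912, -0.175, 0.0]
[0.919, -0.134, 0.0]
[0.924, -0.093, 0.0]
[0.927, -0.051, 0.0]
[0.929, -0.009, 0.0]
[0.928, 0.033, 0.0]
[0.926, 0.074, 0.0]
```

Call:
send_rows(translation=[[0.8, -0.54, -0.19], [0.83, -0.5, -0.19], [0.85, -0.45, -0.19], [0.88, -0.41, -0.19], [0.9, -0.36, -0.19]], rotation=[[0, 0, -0.62], [0, 0, -0.62], [0, 0, -0.62], [0, 0, -0.62], [0, 0, -0.62]], grip=[85, 85, 85, 85, 85])

```text
time: 0.82
eef_pos: [0.373, -0.4759, 0.2605]
tcp_rot: [0.933, 0.36, 0.0, 0.0]
contact_force: [-0.2, -0.9, -0.5]
opening: 0.995
```

Call:
send_rows(translation=[[0.92, -0.31, -0.19], [0.93, -0.26, -0.19], [0.94, -0.21, -0.19], [0.95, -0.16, -0.19], [0.96, -0.1, -0.19]], rotation=[[0, 0, -0.62], [0, 0, -0.62], [0, 0, -0.62], [0, 0, -0.62], [0, 0, -0.62]], grip=[85, 85, 85, 85, 85])

```text
time: 1.45
eef_pos: [0.4437, -0.3495, 0.2889]
tcp_rot: [0.876, 0.482, 0.0, 0.0]
contact_force: [-1.0, -0.3, 0.2]
opening: 0.994
```

Call:
send_rows(translation=[[0.97, -0.05, -0.19], [0.97, 0, -0.19], [0.97, 0.05, -0.19], [0.96, 0.11, -0.19]], rotation=[[0, 0, -0.62], [0, 0, -0.62], [0, 0, -0.62], [0, 0, -0.62]], grip=[85, 85, 85, 85])

```text
time: 1.95
eef_pos: [0.5008, -0.2482, 0.3118]
tcp_rot: [0.819, 0.574, 0.0, 0.0]
contact_force: [0.2, -0.7, 0.3]
opening: 0.996
```

Call:
send_rows(translation=[[0.83, -0.41, 0], [0.85, -0.37, 0], [0.87, -0.34, 0], [0.88, -0.3, 0], [0.89, -0.26, 0]], rotation=[[0, 0, -0.52], [0, 0, -0.52], [0, 0, -0.52], [0, 0, -0.52], [0, 0, -0.52]], grip=[85, 85, 85, 85, 85])

```text
time: 2.58
eef_pos: [0.4846, -0.1099, 0.3115]
tcp_rot: [0.749, 0.663, 0.0, 0.0]
contact_force: [-0.6, 0.1, 0.3]
opening: 0.995
```

Call:
send_rows(translation=[[0.9, -0.22, 0], [0.91, -0.18, 0], [0.92, -0.13, 0], [0.92, -0.09, 0], [0.93, -0.05, 0]], rotation=[[0, 0, -0.52], [0, 0, -0.52], [0, 0, -0.52], [0, 0, -0.52], [0, 0, -0.52]], grip=[85, 85, 85, 85, 85])

```text
time: 3.2
eef_pos: [0.4688, 0.0282, 0.3115]
tcp_rot: [0.669, 0.744, 0.0, 0.0]
contact_force: [0.4, -0.2, 0.4]
opening: 0.994
```

Run:
```python
from h import *
s,t=cam('side'),cam('top'); st=ctrl.get_state(); p=st['eef_pos']; Rt=R.from_quat(st['tcp_rot']).as_matrix()
print(p)
o=np.zeros((600,800,3),np.uint8)
for k,c in enumerate((s,t)):
    u=proj(c,p); print('tcp px',u, [proj(c,p+Rt@np.array([0,e,-.007])).round(1) for e in(-.0427,.0427)])
    x0,y0=int(u[0])-50,int(u[1])-(60 if k==0 else 75); print(x0,y0)
    cr=cv2.resize(c['image'][y0:y0+150,x0:x0+100],None,fx=4,fy=4,interpolation=cv2.INTER_CUBIC)
    o[:cr.shape[0],k*400:k*400+cr.shape[1]]=cr
cv2.imwrite('pics/c2.png',o)
```

```text
[0.46869249 0.02907762 0.31152779]
tcp px [341.87958829 160.14470258] [array([366.4, 157.5]), array([317.8, 156.5])]
291 100
tcp px [299.7912181  210.56432767] [array([301.6, 232.7]), array([297.6, 187.8])]
249 135
```

View pics/c2.png

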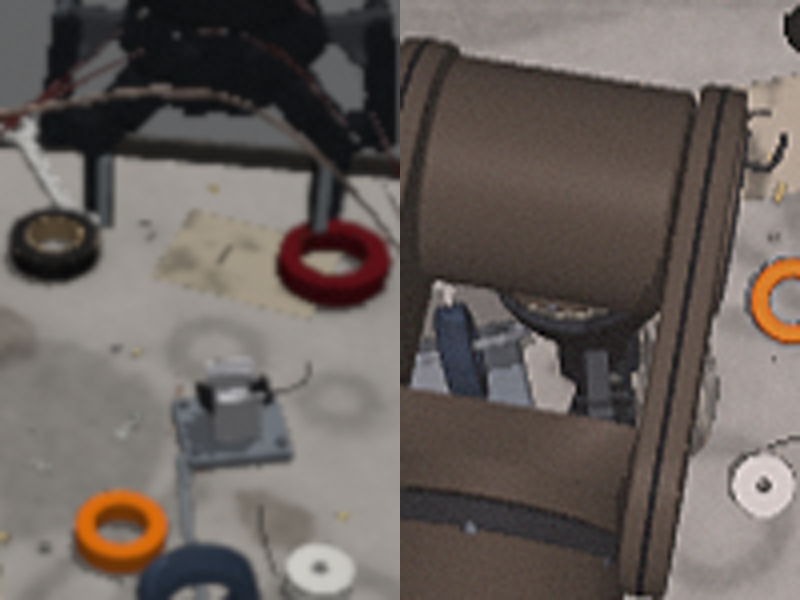

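The side crop shows the fingertips at about (315.5,156.5) and (371.5,157.5). The core is just below the crop, and the arm hides the top view. I'll test whether one side-camera pixel offset reconciles the two views.

Run:
```python
from h import *
s,t=cam('side'),cam('top')
for off in[(0,0),(1.4,0),(1.4,3)]:
    f=lambda x,y:np.array(S(x,y))-off
    print(off)
    print(' core',tri(s,f(134,227),t,T(537,132)),' tip',tri(s,f(121,113),t,T(631,99)))
    print(' cradle',np.mean([onz(s,*f(*p),.01) for p in [(113,70),(205,66),(212,115),(116,122)]],0),' stand',np.mean([onz(s,*f(*p),.012) for p in [(57,387),(212,538)]],0))
print('core z=.178 top',onz(t,*T(537,132),.178),'side',onz(s,*S(134,227),.178))
print('tip z=.2119 top',onz(t,*T(631,99),.2119),'side',onz(s,*S(121,113),.2119))
```

```text
(0, 0)
 core (array([0.45910483, 0.11526063, 0.17473356]), np.float64(0.003952761128987655))  tip (array([0.47305805, 0.0608155 , 0.20850227]), np.float64(0.00426371193676341))
 cradle [ 0.45414564 -0.16728192  0.01      ]  stand [0.44787219 0.15879258 0.012     ]
(1.4, 0)
 core (array([0.46043292, 0.1152666 , 0.17407817]), np.float64(0.0014655526763918227))  tip (array([0.47443099, 0.06079104, 0.20785734]), np.float64(0.0017206662479826347))
 cradle [ 0.45768755 -0.16678929  0.01      ]  stand [0.45065199 0.15917547 0.012     ]
(1.4, 3)
 core (array([0.46021065, 0.11422804, 0.18098623]), np.float64(0.0002269409164984421))  tip (array([0.47409703, 0.06013397, 0.21488065]), np.float64(0.00039080564735493955))
 cradle [ 0.45856462 -0.17793607  0.01      ]  stand [0.45131191 0.15230775 0.012     ]
core z=.178 top [0.46068949 0.11465239 0.178     ] side [0.45702464 0.11846601 0.178     ]
tip z=.2119 top [0.47472006 0.06038573 0.2119    ] side [0.470726   0.06472167 0.2119    ]
```

The top view alone gives sane heights when checked against the rod. A side offset of about (1.4,2) px makes both views agree. Core at (0.4605,0.1146,0.178), hook direction -76°, cradle at (0.4575,-0.179).

Run:
```python
from h import *
rows([.4605,.1146,.3],down(104),4)
```

```text
n 4 rot/row [0.002, 0.002, -0.401]
[0.733, 0.004, 0.094]
[0.733, 0.03, 0.095]
[0.731, 0.055, 0.095]
[0.729, 0.081, 0.095]
```

Call:
send_rows(translation=[[0.73, 0, 0.09], [0.73, 0.03, 0.09], [0.73, 0.06, 0.09], [0.73, 0.08, 0.09], [0, 0, 0]], rotation=[[0, 0, -0.4], [0, 0, -0.4], [0, 0, -0.4], [0, 0, -0.4], [0, 0, 0]], grip=[85, 85, 85, 85, 85])

```text
time: 4.03
eef_pos: [0.4609, 0.1139, 0.3001]
tcp_rot: [0.616, 0.788, -0.0, -0.0]
contact_force: [-0.2, -0.1, 0.4]
opening: 0.997
```

Call:
send_rows(translation=[[0, 0, 0.9], [0, 0, 0.9], [0, 0, 0.9], [0, 0, 0.9], [0, 0, 0]], rotation=[[0, 0, 0], [0, 0, 0], [0, 0, 0], [0, 0, 0], [0, 0, 0]], grip=[85, 85, 85, 85, 85])

```text
time: 4.65
eef_pos: [0.4597, 0.1126, 0.1901]
tcp_rot: [0.617, 0.787, -0.002, -0.002]
contact_force: [0.0, -0.1, 1.1]
opening: 0.997
```

Run:
```python
from h import *
s=cam('side'); st=ctrl.get_state(); p=st['eef_pos']; print(p,R.from_quat(st['tcp_rot']).as_matrix().round(3).tolist(),st['contact_force'])
print('tcp',proj(s,p),'core',proj(s,[.4605,.1146,.178]))
c=s['image'][170:290,280:400]; cv2.imwrite('pics/c3.png',cv2.resize(c,None,fx=5,fy=5,interpolation=cv2.INTER_CUBIC))
```

```text
[0.46092079 0.11284673 0.19197625] [[-0.238, 0.971, -0.002], [0.971, 0.238, -0.0], [-0.0, -0.002, -1.0]] [-0.70543216 -0.33662399  0.01066798]
tcp [339.07617192 241.11938464] core [338.90112421 246.9964493 ]
```

View pics/c3.png

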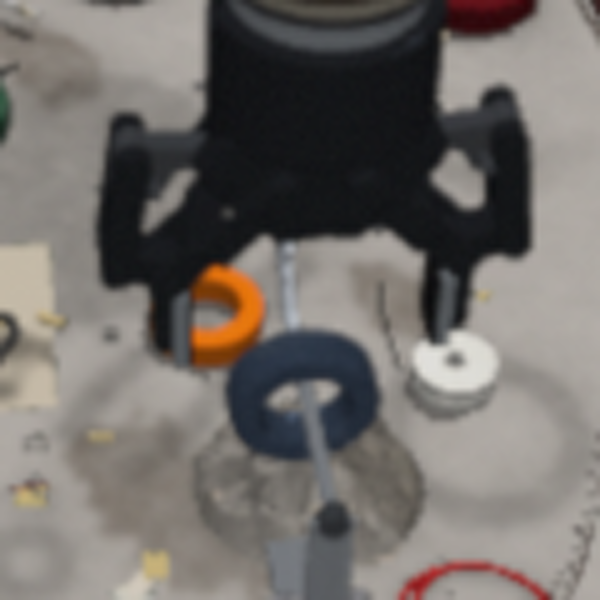

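The core sits between the fingers, with its centre at crop (303,395) and the jaw centre at about x=312. I'll shift about 3 mm along tool +y, lower and close.

Call:
send_rows(translation=[[0, 0.1, 0.4], [0, 0, 0.4], [0, 0, 0.35], [0, 0, 0], [0, 0, 0]], rotation=[[0, 0, 0], [0, 0, 0], [0, 0, 0], [0, 0, 0], [0, 0, 0]], grip=[85, 85, 85, 75, 65], squeeze=30)

```text
time: 5.32
eef_pos: [0.4641, 0.1146, 0.158]
tcp_rot: [0.617, 0.787, 0.0, 0.0]
contact_force: [0.1, -0.3, 0.5]
opening: 0.759
```

Call:
send_rows(translation=[[0, 0, 0], [0, 0, 0], [0, 0, 0], [0, 0, 0], [0, 0, 0]], rotation=[[0, 0, 0], [0, 0, 0], [0, 0, 0], [0, 0, 0], [0, 0, 0]], grip=[60, 56, 52, 50, 50])

```text
time: 5.95
eef_pos: [0.4642, 0.1144, 0.1582]
tcp_rot: [0.617, 0.787, 0.0, 0.0]
contact_force: [-0.5, -1.5, 2.4]
opening: 0.631
```

Run:
```python
from h import *
s=cam('side'); st=ctrl.get_state(); print(st['eef_pos'],st['contact_force'],st['wrist_torque'],st['opening'])
c=s['image'][200:280,300:380]; cv2.imwrite('pics/c4.png',cv2.resize(c,None,fx=7,fy=7,interpolation=cv2.INTER_CUBIC))
```

```text
[0.46421427 0.11443276 0.15815895] [-0.42660667 -1.31862695  2.39945951] [-0.13117341  0.10376369 -0.03344538] 0.6352370126053591
```

View pics/c4.png

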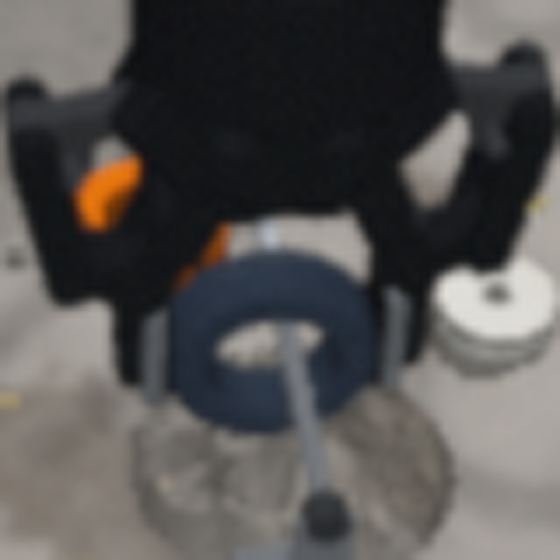

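The core is gripped centred in height: pads span crop y 285 to 395, core centre about (274,342). It moved about 3 mm sideways with the jaws, so I'll undo that while raising.

Call:
send_rows(translation=[[0, 0, -0.1], [0, -0.05, -0.2], [0, -0.05, -0.2], [0, 0, 0], [0, 0, 0]], rotation=[[0, 0, 0], [0, 0, 0], [0, 0, 0], [0, 0, 0], [0, 0, 0]], grip=[50, 50, 50, 50, 50])

```text
time: 6.62
eef_pos: [0.461, 0.1138, 0.1728]
tcp_rot: [0.617, 0.787, 0.0, -0.0]
contact_force: [-0.1, -0.4, -1.4]
opening: 0.638
```

Call:
send_rows(translation=[[-0.2, 0, 0], [-0.2, 0, 0], [-0.2, 0, 0], [0, 0, 0], [0, 0, 0]], rotation=[[0, 0, 0], [0, 0, 0], [0, 0, 0], [0, 0, 0], [0, 0, 0]], grip=[50, 50, 50, 50, 50])

```text
time: 7.25
eef_pos: [0.4654, 0.0962, 0.1728]
tcp_rot: [0.617, 0.787, 0.0, -0.0]
contact_force: [-0.1, -0.7, -1.5]
opening: 0.633
```

```bash
cat > f.py <<'E'
from h import *
u=np.array([.242,-.970,0]); F=[];P=[];T_=[]
for i in range(4):
    s=ctrl.get_state(); F.append(s['contact_force']);P.append(s['eef_pos']);T_.append(s['wrist_torque'])
    if i<3: im=eyes.read_camera('side')['image']
cv2.imwrite('pics/last.png',im)
print('F',np.mean(F,0).round(2),'Fu',(np.array(F)@u).round(2),'M',np.mean(T_,0).round(3),'p',np.mean(P,0).round(4),'pu',(np.array(P)@u).round(4),s['opening'],s['time'])
E
python3 f.py
```

```text
F [ 0.07  0.14 -1.47] Fu [ 0.62 -0.61  0.93 -1.41] M [-0.01   0.01  -0.012] p [0.4654 0.0964 0.1728] pu [0.0193 0.0192 0.0191 0.0191] 0.6310504022101243 7.4
```

Call:
send_rows(translation=[[-0.05, 0, 0], [-0.05, 0, 0], [-0.03, 0, 0], [0, 0, 0]], rotation=[[0, 0, 0], [0, 0, 0], [0, 0, 0], [0, 0, 0]], grip=[50, 50, 50, 50])

```text
time: 7.9
eef_pos: [0.4664, 0.0925, 0.1728]
tcp_rot: [0.617, 0.787, 0.0, 0.0]
contact_force: [0.6, 1.0, -1.7]
opening: 0.634
```

```bash
python3 f.py
python3 - <<'E'
from h import *
cv2.imwrite('pics/c5.png',cv2.resize(cv2.imread('pics/last.png')[190:270,295:385],None,fx=7,fy=7,interpolation=cv2.INTER_CUBIC))
E
```

```text
F [-0.07 -0.13 -1.44] Fu [-0.79  1.4  -0.55  0.36] M [ 0.019  0.029 -0.022] p [0.4663 0.0925 0.1728] pu [0.0232 0.0231 0.0231 0.0231] 0.6347759053772278 8.05
```

View pics/c5.png

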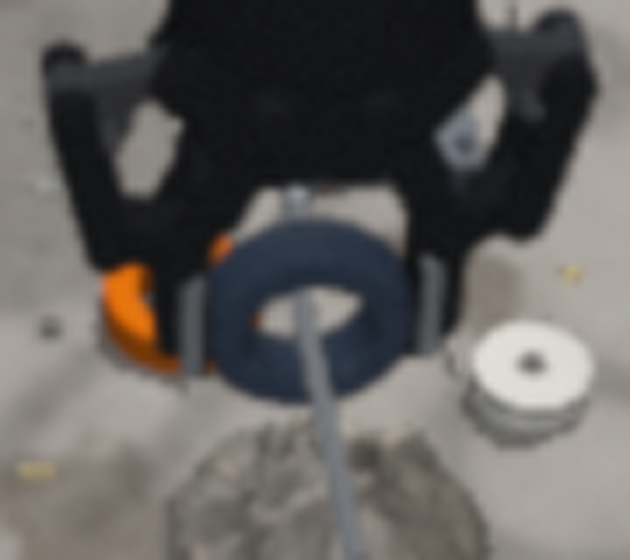

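Call:
send_rows(translation=[[-0.03, 0, 0], [0, 0, 0]], rotation=[[0, 0, 0], [0, 0, 0]], grip=[50, 50])

```text
time: 8.3
eef_pos: [0.4666, 0.0916, 0.1728]
tcp_rot: [0.617, 0.787, 0.0, 0.0]
contact_force: [0.1, 0.7, -1.5]
opening: 0.633
```

```bash
python3 f.py
```

```text
F [ 0.16  0.51 -1.36] Fu [-0.67 -0.09 -1.25  0.2 ] M [-0.008 -0.022  0.016] p [0.4666 0.0917 0.1728] pu [0.024 0.024 0.024 0.024] 0.6344991906899649 8.45
```

Call:
send_rows(translation=[[-0.025, 0, 0], [0, 0, 0]], rotation=[[0, 0, 0], [0, 0, 0]], grip=[50, 50])

```text
time: 8.7
eef_pos: [0.4667, 0.0909, 0.1728]
tcp_rot: [0.617, 0.787, 0.0, -0.0]
contact_force: [-0.9, 0.8, -0.8]
opening: 0.634
```

```bash
sed -i 's/range(4)/range(6)/; s/i<3/i<5/' f.py; python3 f.py
```

```text
F [-0.08  0.29 -1.  ] Fu [-0.97 -0.23 -0.64  0.34 -1.16  0.84] M [ 0.016  0.009 -0.007] p [0.4667 0.0909 0.1728] pu [0.0248 0.0248 0.0247 0.0248 0.0247 0.0247] 0.6329502253809124 8.95
```

Call:
send_rows(translation=[[-0.02, 0, 0], [0, 0, 0]], rotation=[[0, 0, 0], [0, 0, 0]], grip=[50, 50])

```text
time: 9.2
eef_pos: [0.4669, 0.0904, 0.1728]
tcp_rot: [0.617, 0.787, 0.0, -0.0]
contact_force: [0.6, 0.1, -1.5]
opening: 0.637
```

```bash
python3 f.py
```

```text
F [-0.07 -0.09 -1.53] Fu [-0.01  0.55  0.42 -0.27 -0.74  0.47] M [0.024 0.007 0.018] p [0.4669 0.0904 0.1728] pu [0.0253 0.0253 0.0253 0.0253 0.0253 0.0253] 0.6322493844228351 9.45
```

Call:
send_rows(translation=[[-0.02, 0, 0], [0, 0, 0]], rotation=[[0, 0, 0], [0, 0, 0]], grip=[50, 50])

```text
time: 9.7
eef_pos: [0.4669, 0.09, 0.1727]
tcp_rot: [0.617, 0.787, 0.0, -0.0]
contact_force: [-0.9, 2.3, -2.0]
opening: 0.634
```

```bash
python3 f.py
```

```text
F [-0.24  1.53 -1.92] Fu [-2.45 -1.26 -1.47 -1.6  -1.26 -1.23] M [0.162 0.007 0.013] p [0.4669 0.0899 0.1727] pu [0.0257 0.0258 0.0258 0.0258 0.0258 0.0258] 0.6365403890530333 9.95
```

Contact with the barb is clear at pu=0.0256: Fu is about -1.5 N and the moment jumped, far under 5 N. So the barb end is at 0.0371, 36 mm from the core's start against 38 mm seen in the images. Next I work out the path rows.

Run:
```python
from h import *
H=.0371; h=103.8; u=-np.array([np.cos(np.radians(h)),np.sin(np.radians(h)),0])
cur=(np.array([.0258,.1927]),0)
lat=lambda a,z:u*a+np.array([0,0,z])
way=[((-24,0.3),0,3),((-24,.3),33,7),((-12,3),33,3),((-4,11.5),33,3),((0,15.5),33,2),((16,27.5),33,5),((28,39),33,4),((44,52),33,5)]
for (a,z),t,n in way:
    C=np.array([H+a/1e3,.190+z/1e3])
    for i in range(n):
        q=[]
        for k in(i/n,(i+1)/n):
            c=cur[0]+(C-cur[0])*k; Rt=down(h,cur[1]+(t-cur[1])*k); q.append((lat(*c)+Rt.apply([0,0,.02]),Rt))
        print((a,z),(q[0][1].inv().apply(q[1][0]-q[0][0])/.03).round(3).tolist(),'ry',round(-(t-cur[1])/n/5,3), 'TCPz',q[1][0][2].round(4))
    cur=(C,t)
```

```text
(-24, 0.3) [0.141, -0.0, 0.027] ry 0.0 TCPz 0.1719
(-24, 0.3) [0.141, -0.0, 0.027] ry 0.0 TCPz 0.1711
(-24, 0.3) [0.141, -0.0, 0.027] ry 0.0 TCPz 0.1703
(-24, 0.3) [-0.055, -0.0, -0.002] ry -0.943 TCPz 0.1704
(-24, 0.3) [-0.055, 0.0, -0.002] ry -0.943 TCPz 0.1706
(-24, 0.3) [-0.055, -0.0, -0.002] ry -0.943 TCPz 0.1709
(-24, 0.3) [-0.055, 0.0, -0.002] ry -0.943 TCPz 0.1714
(-24, 0.3) [-0.055, 0.0, -0.002] ry -0.943 TCPz 0.172
(-24, 0.3) [-0.055, -0.0, -0.002] ry -0.943 TCPz 0.1727
(-24, 0.3) [-0.055, 0.0, -0.002] ry -0.943 TCPz 0.1735
(-12, 3) [-0.128, 0.0, 0.047] ry 0.0 TCPz 0.1744
(-12, 3) [-0.128, 0.0, 0.047] ry 0.0 TCPz 0.1753
(-12, 3) [-0.128, -0.0, 0.047] ry 0.0 TCPz 0.1762
(-4, 11.5) [-0.126, 0.0, -0.031] ry 0.0 TCPz 0.1791
(-4, 11.5) [-0.126, -0.0, -0.031] ry 0.0 TCPz 0.1819
(-4, 11.5) [-0.126, 0.0, -0.031] ry 0.0 TCPz 0.1847
(0, 15.5) [-0.092, 0.0, -0.02] ry 0.0 TCPz 0.1867
(0, 15.5) [-0.092, -0.0, -0.02] ry 0.0 TCPz 0.1887
(16, 27.5) [-0.133, 0.0, -0.009] ry 0.0 TCPz 0.1911
(16, 27.5) [-0.133, -0.0, -0.009] ry 0.0 TCPz 0.1935
(16, 27.5) [-0.133, 0.0, -0.009] ry 0.0 TCPz 0.1959
(16, 27.5) [-0.133, -0.0, -0.009] ry 0.0 TCPz 0.1983
(16, 27.5) [-0.133, 0.0, -0.009] ry 0.0 TCPz 0.2007
(28, 39) [-0.136, -0.0, -0.026] ry 0.0 TCPz 0.2036
(28, 39) [-0.136, 0.0, -0.026] ry 0.0 TCPz 0.2065
(28, 39) [-0.136, 0.0, -0.026] ry 0.0 TCPz 0.2094
(28, 39) [-0.136, 0.0, -0.026] ry 0.0 TCPz 0.2122
(44, 52) [-0.137, 0.0, -0.015] ry 0.0 TCPz 0.2148
(44, 52) [-0.137, -0.0, -0.015] ry 0.0 TCPz 0.2174
(44, 52) [-0.137, 0.0, -0.015] ry 0.0 TCPz 0.22
(44, 52) [-0.137, -0.0, -0.015] ry 0.0 TCPz 0.2226
(44, 52) [-0.137, 0.0, -0.015] ry 0.0 TCPz 0.2252
```

Call:
send_rows(translation=[[0.14, 0, 0.03], [0.14, 0, 0.03], [0.14, 0, 0.02], [0, 0, 0]], rotation=[[0, 0, 0], [0, 0, 0], [0, 0, 0], [0, 0, 0]], grip=[50, 50, 50, 50])

```text
time: 10.45
eef_pos: [0.4639, 0.1023, 0.1704]
tcp_rot: [0.616, 0.787, -0.0, -0.0]
contact_force: [-0.1, -0.3, -0.7]
opening: 0.634
```

Call:
send_rows(translation=[[-0.055, 0, 0], [-0.055, 0, 0], [-0.055, 0, 0], [-0.055, 0, 0], [0, 0, 0]], rotation=[[0, -0.943, 0], [0, -0.943, 0], [0, -0.943, 0], [0, -0.943, 0], [0, 0, 0]], grip=[50, 50, 50, 50, 50])

```text
time: 11.08
eef_pos: [0.4651, 0.0965, 0.1708]
tcp_rot: [0.608, 0.777, -0.101, 0.128]
contact_force: [-0.1, 0.0, -1.3]
opening: 0.635
```

Call:
send_rows(translation=[[-0.055, 0, 0], [-0.055, 0, 0], [-0.055, 0, 0], [0, 0, 0], [0, 0, 0]], rotation=[[0, -0.943, 0], [0, -0.943, 0], [0, -0.943, 0], [0, 0, 0], [0, 0, 0]], grip=[50, 50, 50, 50, 50])

```text
time: 11.7
eef_pos: [0.4669, 0.0911, 0.1734]
tcp_rot: [0.592, 0.755, -0.175, 0.223]
contact_force: [0.6, 0.3, -0.6]
opening: 0.632
```

```bash
python3 f.py; python3 -c "
from h import *
s=ctrl.get_state();p=s['eef_pos'];Rm=R.from_quat(s['tcp_rot']).as_matrix();print(Rm.round(3).tolist());C=p-Rm[:,2]*.02;print('C',C,'rel barb', C@[.2385,-.971,0]-.0371+.0, C[2]-.19, s['qpos'].round(3))"
```

```text
F [ 0.07  0.13 -1.13] Fu [-0.12 -0.33 -0.27 -0.34 -0.68  1.06] M [0.336 0.076 0.03 ] p [0.4669 0.091  0.1736] pu [0.0246 0.0247 0.0248 0.0248 0.0247 0.0247] 0.6380897971190872 11.95
[[-0.2, 0.971, 0.13], [0.815, 0.239, -0.528], [-0.544, 0.001, -0.839]]
C [0.46425076 0.10158468 0.19031309] rel barb -0.025014921229869487 0.0003130902218778653 [ 0.266 -0.023  2.11  -0.637  1.156  0.319]
```

Call:
send_rows(translation=[[-0.128, 0, 0.047], [-0.128, 0, 0.047], [-0.128, 0, 0.047], [0, 0, 0]], rotation=[[0, 0, 0], [0, 0, 0], [0, 0, 0], [0, 0, 0]], grip=[50, 50, 50, 50])

```text
time: 12.45
eef_pos: [0.4696, 0.0794, 0.1761]
tcp_rot: [0.591, 0.755, -0.175, 0.224]
contact_force: [0.5, -0.3, -1.2]
opening: 0.638
```

```bash
cat >> f.py <<'E'
p=s['eef_pos'];Rm=R.from_quat(s['tcp_rot']).as_matrix();C=p-Rm[:,2]*.02;print('rel barb mm', 1e3*(C@[.2385,-.971,0]-.0356), 1e3*(C[2]-.19))
E
python3 f.py
```

```text
F [-0.06 -0.12 -1.46] Fu [ 0.44  0.2  -0.19 -0.02 -0.21  0.41] M [0.343 0.084 0.008] p [0.4695 0.0796 0.176 ] pu [0.0367 0.0365 0.0364 0.0363 0.0363 0.0362] 0.62897491533323 12.7
rel barb mm -11.975016126180467 2.6823171016939207
```

Call:
send_rows(translation=[[-0.132, 0, -0.04], [-0.126, 0, -0.03], [-0.126, 0, -0.03], [0, 0, 0]], rotation=[[0, 0, 0], [0, 0, 0], [0, 0, 0], [0, 0, 0]], grip=[50, 50, 50, 50])

```text
time: 13.2
eef_pos: [0.4717, 0.0717, 0.1852]
tcp_rot: [0.591, 0.755, -0.175, 0.224]
contact_force: [0.2, 1.0, -1.8]
opening: 0.636
```

```bash
python3 f.py
```

```text
F [ 0.06  0.02 -1.39] Fu [-0.93  0.1  -0.19 -0.05  0.18  0.86] M [0.353 0.089 0.013] p [0.4715 0.0718 0.1848] pu [0.0446 0.0445 0.0444 0.0444 0.0443 0.0443] 0.6357273286429499 13.45
rel barb mm -3.8855387461715005 11.368945079587133
```

No contact, and the core is on the path. I continue.

Call:
send_rows(translation=[[-0.092, 0, -0.024], [-0.092, 0, -0.02], [-0.133, 0, -0.009], [-0.133, 0, -0.009], [0, 0, 0]], rotation=[[0, 0, 0], [0, 0, 0], [0, 0, 0], [0, 0, 0], [0, 0, 0]], grip=[50, 50, 50, 50, 50])

```text
time: 14.08
eef_pos: [0.4741, 0.0616, 0.194]
tcp_rot: [0.591, 0.755, -0.175, 0.224]
contact_force: [-0.7, -0.4, -1.0]
opening: 0.63
```

```bash
python3 f.py
```

```text
F [-0.11  0.24 -1.58] Fu [ 0.2   0.1  -0.02 -1.26 -0.5  -0.09] M [ 0.341  0.096 -0.007] p [0.4739 0.0618 0.1937] pu [0.055  0.0548 0.0547 0.0547 0.0547 0.0546] 0.6349487329392209 14.325
rel barb mm 6.399553500005893 20.29294194171119
```

Call:
send_rows(translation=[[-0.133, 0, -0.009], [-0.133, 0, -0.009], [-0.133, 0, -0.009], [0, 0, 0]], rotation=[[0, 0, 0], [0, 0, 0], [0, 0, 0], [0, 0, 0]], grip=[50, 50, 50, 50])

```text
time: 14.82
eef_pos: [0.4764, 0.0523, 0.2013]
tcp_rot: [0.592, 0.755, -0.175, 0.224]
contact_force: [0.3, -0.0, -1.3]
opening: 0.631
```

```bash
python3 f.py
```

```text
F [-0.02 -0.09 -1.27] Fu [ 0.13 -0.15 -0.54  1.04 -0.25  0.27] M [ 0.345  0.089 -0.006] p [0.4762 0.0525 0.2009] pu [0.0646 0.0644 0.0643 0.0643 0.0642 0.0642] 0.6369563111657679 15.075
rel barb mm 16.005575990999187 27.474622652976315
```

Call:
send_rows(translation=[[-0.136, 0, -0.026], [-0.136, 0, -0.026], [-0.136, 0, -0.026], [-0.136, 0, -0.026], [0, 0, 0]], rotation=[[0, 0, 0], [0, 0, 0], [0, 0, 0], [0, 0, 0], [0, 0, 0]], grip=[50, 50, 50, 50, 50])

```text
time: 15.7
eef_pos: [0.4793, 0.0407, 0.2128]
tcp_rot: [0.591, 0.755, -0.175, 0.224]
contact_force: [-0.0, 0.7, -1.3]
opening: 0.634
```

```bash
python3 f.py
```

```text
F [ 0.25  0.02 -1.03] Fu [-0.69 -0.02  0.87  0.08  0.34 -0.33] M [ 0.35   0.091 -0.   ] p [0.4791 0.0409 0.2124] pu [0.0765 0.0764 0.0763 0.0762 0.0762 0.0762] 0.6327822072926739 15.95
rel barb mm 27.977467662471632 38.940645245486515
```

Call:
send_rows(translation=[[-0.137, 0, -0.015], [-0.137, 0, -0.015], [-0.137, 0, -0.015], [-0.137, 0, -0.015], [-0.137, 0, -0.015]], rotation=[[0, 0, 0], [0, 0, 0], [0, 0, 0], [0, 0, 0], [0, 0, 0]], grip=[50, 50, 50, 50, 50])

```text
time: 16.58
eef_pos: [0.483, 0.0251, 0.2257]
tcp_rot: [0.591, 0.755, -0.175, 0.224]
contact_force: [-0.1, -0.0, -1.5]
opening: 0.634
```

Call:
send_rows(translation=[[-0.4, 0, -0.1], [-0.5, 0, -0.1], [-0.5, 0, -0.1], [0, 0, 0], [0, 0, 0]], rotation=[[0, 0, 0], [0, 0, 0], [0, 0, 0], [0, 0, 0], [0, 0, 0]], grip=[50, 50, 50, 50, 50])

```text
time: 17.2
eef_pos: [0.49, -0.0042, 0.2557]
tcp_rot: [0.591, 0.755, -0.175, 0.223]
contact_force: [-0.1, 0.5, -0.7]
opening: 0.636
```

```bash
python3 f.py
python3 - <<'E'
from h import *
# cradle: top camera, arm may hide it; use first picture, details at cradle top
t=cam('top');s=cam('side')
im=cv2.imread('pics/top0.png'); hsv=cv2.cvtColor(im,cv2.COLOR_BGR2GRAY)
o=np.zeros((600,800,3),np.uint8)
a=cv2.resize(im[212:256,364:408],None,fx=9,fy=9,interpolation=cv2.INTER_CUBIC); o[:396,:396]=a
b=cv2.resize(cv2.imread('pics/side0.png')[184:222,328:370],None,fx=9,fy=9,interpolation=cv2.INTER_CUBIC); o[:342,400:778]=b
cv2.imwrite('pics/c6.png',o)
E
```

```text
F [-0.27  0.   -0.87] Fu [-0.45  0.12 -0.6   0.06  0.21  0.25] M [ 0.366  0.08  -0.016] p [ 0.4899 -0.0039  0.2554] pu [0.1226 0.1225 0.1224 0.1223 0.1223 0.1223] 0.6350030001003079 17.45
rel barb mm 74.0890401615959 82.14724620489721
```

View pics/c6.png

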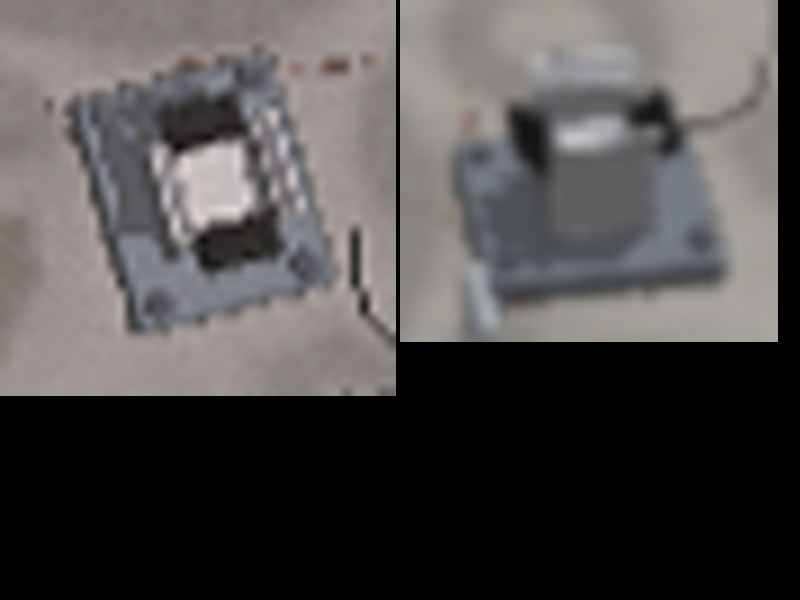

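Run:
```python
from h import *
t=cam('top');s=cam('side')
f=lambda x,y:(364+x/9,212+y/9); g=lambda x,y:(328+(x-400)/9-1.4,184+y/9-2)
q=np.array([onz(t,*f(*p),.01) for p in[(72,105),(270,55),(335,280),(135,330)]])
def rep(q,n):
    e=[q[(i+1)%4]-q[i] for i in range(4)]
    print(n,q.mean(0).round(4),[np.linalg.norm(v).round(4) for v in e],[np.degrees(np.arctan2(v[1],v[0])).round(1) for v in e])
rep(q,'top')
rep(np.array([onz(s,*g(*p),.01) for p in[(457,145),(680,130),(725,268),(500,280)]]),'side')
a,b=onz(t,*f(200,118),.035),onz(t,*f(240,243),.035); d=a-b
print('pads mid',(a+b)/2,np.linalg.norm(d),np.degrees(np.arctan2(d[1],d[0])))
a,b=[np.array([onz(t,*f(*p),.05) for p in w]) for w in([(150,145),(180,240)],[(262,110),(300,210)])]
print('cheeks',a.round(4).tolist(),b.round(4).tolist(),(a.mean(0)+b.mean(0))/2)
for w in(a,b): v=w[1]-w[0]; print(np.degrees(np.arctan2(v[1],v[0])))
```

```text
top [ 0.4575 -0.1797  0.01  ] [np.float64(0.0596), np.float64(0.0674), np.float64(0.0596), np.float64(0.0671)] [np.float64(-75.2), np.float64(-164.9), np.float64(104.5), np.float64(15.1)]
side [ 0.4582 -0.1795  0.01  ] [np.float64(0.0657), np.float64(0.0583), np.float64(0.0637), np.float64(0.057)] [np.float64(-166.4), np.float64(106.0), np.float64(12.3), np.float64(-71.9)]
pads mid [ 0.45834688 -0.18072819  0.035     ] 0.036843539216160875 16.911237600082448
cheeks [[0.4665, -0.1591, 0.05], [0.4401, -0.167, 0.05]] [[0.4766, -0.1904, 0.05], [0.4488, -0.2005, 0.05]] [ 0.45797507 -0.17925975  0.05      ]
-163.1707952511396
-160.14238566445187
```

Run:
```python
from h import *
rows([.458,-.1797,.20],down(105),10)
```

```text
n 10 rot/row [-0.007, 0.66, -0.022]
[-0.354, -0.244, 0.452]
[-0.379, -0.245, 0.43]
[-0.403, -0.246, 0.408]
[-0.425, -0.247, 0.384]
[-0.446, -0.248, 0.358]
[-0.466, -0.25, 0.332]
[-0.483, -0.251, 0.304]
[-0.5, -0.252, 0.276]
[-0.514, -0.253, 0.247]
[-0.527, -0.254, 0.217]
```

Call:
send_rows(translation=[[-0.35, -0.24, 0.45], [-0.38, -0.25, 0.43], [-0.4, -0.25, 0.41], [-0.43, -0.25, 0.38], [-0.45, -0.25, 0.36]], rotation=[[-0.01, 0.66, -0.02], [-0.01, 0.66, -0.02], [-0.01, 0.66, -0.02], [-0.01, 0.66, -0.02], [-0.01, 0.66, -0.02]], grip=[50, 50, 50, 50, 50])

```text
time: 18.27
eef_pos: [0.4737, -0.0926, 0.228]
tcp_rot: [0.606, 0.782, -0.087, 0.113]
contact_force: [1.2, 0.3, -1.8]
opening: 0.637
```

Call:
send_rows(translation=[[-0.47, -0.25, 0.33], [-0.48, -0.25, 0.3], [-0.5, -0.25, 0.28], [-0.51, -0.25, 0.25], [-0.53, -0.25, 0.22]], rotation=[[-0.01, 0.66, -0.02], [-0.01, 0.66, -0.02], [-0.01, 0.66, -0.02], [-0.01, 0.66, -0.02], [-0.01, 0.66, -0.02]], grip=[50, 50, 50, 50, 50])

```text
time: 18.9
eef_pos: [0.4579, -0.1806, 0.1999]
tcp_rot: [0.609, 0.793, 0.002, 0.001]
contact_force: [0.3, 0.4, -1.2]
opening: 0.636
```

Call:
send_rows(translation=[[0, 0, 0.5], [0, 0, 0.9], [0, 0, 0.9], [0, 0, 0.3], [0, 0, 0]], rotation=[[0, 0, 0], [0, 0, 0], [0, 0, 0], [0, 0, 0], [0, 0, 0]], grip=[50, 50, 50, 50, 50])

```text
time: 19.52
eef_pos: [0.458, -0.179, 0.1213]
tcp_rot: [0.609, 0.793, 0.001, 0.0]
contact_force: [-0.8, 0.0, -1.7]
opening: 0.636
```

```bash
python3 f.py
python3 - <<'E'
from h import *
s=cam('side');t=cam('top'); st=ctrl.get_state(); p=st['eef_pos']; Rm=R.from_quat(st['tcp_rot']).as_matrix(); print(p,Rm.round(3).tolist())
C=p-Rm[:,2]*.02; print('C pred',proj(s,C),proj(t,C))
o=np.zeros((480,800,3),np.uint8)
o[:,:400]=cv2.resize(s['image'][150:230,310:377],(400,480),interpolation=cv2.INTER_CUBIC)
o[:,400:]=cv2.resize(t['image'][195:267,355:415],(400,480),interpolation=cv2.INTER_CUBIC)
cv2.imwrite('pics/c7.png',o)
E
```

```text
F [-0.06 -0.24 -1.14] Fu [-0.23 -0.88  1.16  0.93  0.01  0.33] M [-0.024 -0.012  0.025] p [ 0.4589 -0.1798  0.1227] pu [0.2845 0.2852 0.2856 0.2858 0.2858 0.2858] 0.6360205328616427 19.775
rel barb mm 248.7747723238485 -46.79631120668437
[ 0.45882365 -0.18005135  0.12284025] [[-0.258, 0.966, 0.005], [0.966, 0.258, -0.0], [-0.001, 0.004, -1.0]]
C pred [350.59017739 163.78207632] [395.42483279 227.07394752]
```

View pics/c7.png

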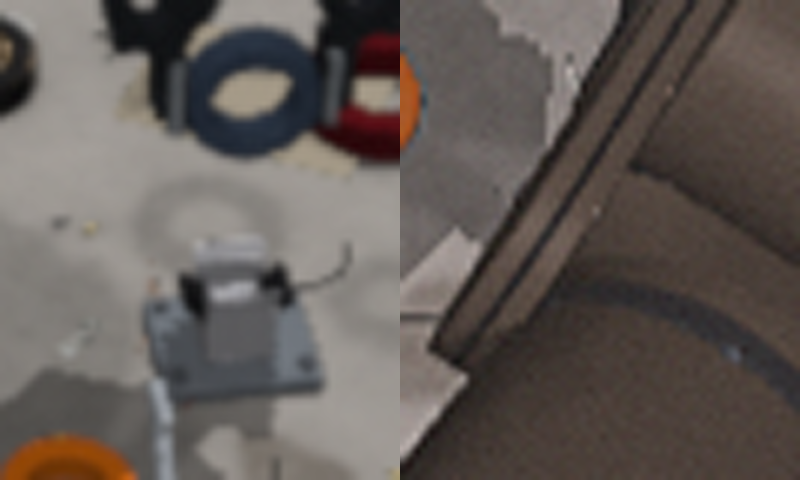

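The core in the side crop is at (253,91), pixel (352.4,165.2). Predicted from the TCP it is (352.0,165.8), so it is where I think it is, over the cradle. Now I lower it.

Call:
send_rows(translation=[[0, -0.02, 0.6], [0, 0, 0.7], [0, 0, 0.4], [0, 0, 0.1], [0, 0, 0]], rotation=[[0, 0, 0], [0, 0, 0], [0, 0, 0], [0, 0, 0], [0, 0, 0]], grip=[50, 50, 50, 50, 50])

```text
time: 20.5
eef_pos: [0.4582, -0.1801, 0.0683]
tcp_rot: [0.609, 0.793, 0.001, 0.001]
contact_force: [0.5, 0.5, -1.2]
opening: 0.635
```

Call:
send_rows(translation=[[0, 0, 0.13], [0, 0, 0.1], [0, 0, 0.1], [0, 0, 0], [0, 0, 0]], rotation=[[0, 0, 0], [0, 0, 0], [0, 0, 0], [0, 0, 0], [0, 0, 0]], grip=[50, 50, 50, 50, 50])

```text
time: 21.12
eef_pos: [0.458, -0.1799, 0.0581]
tcp_rot: [0.609, 0.793, 0.001, 0.001]
contact_force: [-0.3, -0.0, -1.8]
opening: 0.633
```

```bash
python3 f.py
```

```text
F [-0.04 -0.37 -1.02] Fu [-0.06 -0.05  0.73 -0.51  1.5   0.5 ] M [-0.    -0.007  0.007] p [ 0.458  -0.1799  0.0581] pu [0.2853 0.2854 0.2853 0.2854 0.2854 0.2854] 0.6330805413034185 21.375
rel barb mm 248.32734871005133 -111.84869162102699
```

Call:
send_rows(translation=[[0, 0, 0.08], [0, 0, 0.08], [0, 0, 0.08], [0, 0, 0]], rotation=[[0, 0, 0], [0, 0, 0], [0, 0, 0], [0, 0, 0]], grip=[50, 50, 50, 50])

```text
time: 21.88
eef_pos: [0.4577, -0.1797, 0.0505]
tcp_rot: [0.609, 0.793, 0.001, 0.001]
contact_force: [0.0, -0.4, -1.8]
opening: 0.637
```

```bash
python3 f.py
```

```text
F [ 0.05 -0.23 -1.47] Fu [ 0.41 -0.92 -0.22  0.99  0.7   0.45] M [-0.024  0.006  0.006] p [ 0.458  -0.1799  0.0508] pu [0.2851 0.2852 0.2853 0.2854 0.2854 0.2854] 0.6364190636419993 22.125
rel barb mm 248.35139047560176 -119.04899328180178
```

Call:
send_rows(translation=[[0, 0, 0.08], [0, 0, 0.08], [0, 0, 0.08], [0, 0, 0]], rotation=[[0, 0, 0], [0, 0, 0], [0, 0, 0], [0, 0, 0]], grip=[50, 50, 50, 50])

```text
time: 22.62
eef_pos: [0.4578, -0.1797, 0.0433]
tcp_rot: [0.609, 0.793, 0.001, 0.001]
contact_force: [0.3, -0.3, -1.6]
opening: 0.633
```

```bash
python3 f.py
```

```text
F [-0.18  0.46 -1.41] Fu [ 0.38 -0.5  -0.42 -1.39 -0.82 -0.18] M [-0.011  0.009  0.013] p [ 0.458  -0.1798  0.0436] pu [0.2851 0.2852 0.2853 0.2853 0.2854 0.2854] 0.6333488952113867 22.875
rel barb mm 248.35260960625342 -126.26155324427704
```

Call:
send_rows(translation=[[0, 0, 0.05], [0, 0, 0.03], [0, 0, 0]], rotation=[[0, 0, 0], [0, 0, 0], [0, 0, 0]], grip=[50, 50, 50])

```text
time: 23.25
eef_pos: [0.4581, -0.1799, 0.0413]
tcp_rot: [0.609, 0.793, 0.001, 0.001]
contact_force: [0.2, -0.9, -0.6]
opening: 0.634
```

```bash
python3 f.py
```

```text
F [ 0.35  0.14 -0.82] Fu [ 0.91 -0.38 -0.1  -0.15 -0.65  0.06] M [ 0.014 -0.005 -0.006] p [ 0.4581 -0.1799  0.0413] pu [0.2853 0.2853 0.2853 0.2853 0.2853 0.2853] 0.6360093950096065 23.5
rel barb mm 248.28822069836136 -128.7466507873475
```

Call:
send_rows(translation=[[0, 0, 0.03], [0, 0, 0.02], [0, 0, 0]], rotation=[[0, 0, 0], [0, 0, 0], [0, 0, 0]], grip=[50, 50, 50])

```text
time: 23.88
eef_pos: [0.4587, -0.1801, 0.0405]
tcp_rot: [0.609, 0.793, 0.002, 0.002]
contact_force: [0.6, 1.0, 4.1]
opening: 0.631
```

```bash
python3 f.py
```

```text
F [0.33 1.61 5.16] Fu [-0.82 -1.53 -1.18 -1.95 -1.1  -2.32] M [ 0.238 -0.026 -0.021] p [ 0.4587 -0.1801  0.0405] pu [0.2857 0.2857 0.2857 0.2857 0.2857 0.2857] 0.6371983663080608 24.125
rel barb mm 248.69861205559278 -129.50195463622427
```

Contact came at the expected seat height (core z about 0.0605, +6.5 N). I'll open gently and look.

Call:
send_rows(translation=[[0, 0, 0], [0, 0, 0], [0, 0, 0], [0, 0, 0], [0, 0, 0]], rotation=[[0, 0, 0], [0, 0, 0], [0, 0, 0], [0, 0, 0], [0, 0, 0]], grip=[55, 57, 60, 65, 72])

```text
time: 24.75
eef_pos: [0.4577, -0.1797, 0.0394]
tcp_rot: [0.609, 0.793, 0.001, 0.001]
contact_force: [-0.5, -0.1, 0.7]
opening: 0.841
```

Call:
send_rows(translation=[[0, 0, 0], [0, 0, 0], [0, 0, 0]], rotation=[[0, 0, 0], [0, 0, 0], [0, 0, 0]], grip=[80, 85, 85])

```text
time: 25.12
eef_pos: [0.4581, -0.1799, 0.0398]
tcp_rot: [0.609, 0.793, 0.001, 0.001]
contact_force: [0.5, -0.0, 0.8]
opening: 0.997
```

```bash
python3 f.py
python3 - <<'E'
from h import *
s=cam('side'); print('seat pred',proj(s,[.4582,-.1797,.06]))
cv2.imwrite('pics/c8.png',cv2.resize(s['image'][155:225,315:385],(560,560),interpolation=cv2.INTER_CUBIC))
E
```

```text
F [-0.02 -0.12 -0.01] Fu [ 0.13 -0.76  0.41 -0.73  1.07  0.52] M [ 0.013  0.014 -0.002] p [ 0.458  -0.1799  0.0398] pu [0.2853 0.2853 0.2853 0.2853 0.2853 0.2853] 0.9940669817663009 25.375
rel barb mm 248.2823551796227 -130.24355101109168
seat pred [348.84180092 190.09054248]
```

View pics/c8.png

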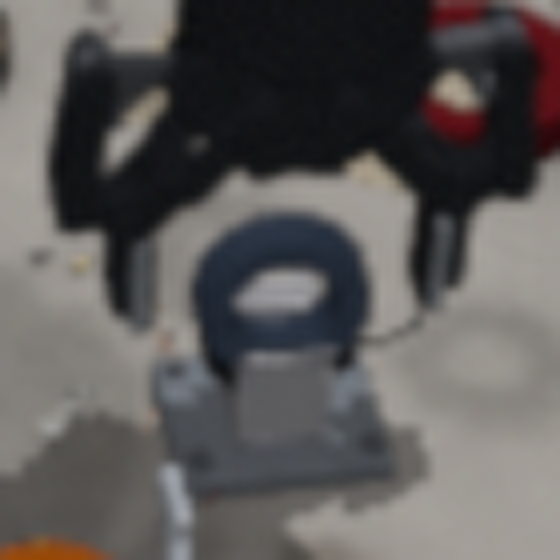

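The core stands in the slot, freed, with its centre at crop (282,293), pixel (350.3,191.6). The seat is expected at (350.2,192.1). I retract straight up.

Call:
send_rows(translation=[[0, 0, -0.3], [0, 0, -0.5], [0, 0, -0.7], [0, 0, -0.9], [0, 0, -0.9]], rotation=[[0, 0, 0], [0, 0, 0], [0, 0, 0], [0, 0, 0], [0, 0, 0]], grip=[85, 85, 85, 85, 85])

```text
time: 26.05
eef_pos: [0.4579, -0.1801, 0.1409]
tcp_rot: [0.609, 0.793, 0.001, 0.002]
contact_force: [-0.4, -0.3, -0.6]
opening: 0.998
```

Call:
send_rows(translation=[[0, 0, -0.8], [-0.9, 0, 0], [-0.9, 0, 0], [-0.5, 0, 0], [0, 0, 0]], rotation=[[0, 0, 0], [0, 0, 0], [0, 0, 0], [0, 0, 0], [0, 0, 0]], grip=[85, 85, 85, 85, 85])

```text
time: 26.68
eef_pos: [0.4756, -0.2473, 0.1633]
tcp_rot: [0.61, 0.793, 0.001, 0.001]
contact_force: [-0.4, 0.8, 0.8]
opening: 1.002
```

```bash
python3 f.py
python3 - <<'E'
from h import *
s=cam('side')
m=cv2.inRange(cv2.cvtColor(s['image'],cv2.COLOR_BGR2HSV),(100,70,20),(125,255,255))
k,l,st,ce=cv2.connectedComponentsWithStats(m)
print([(st[i].tolist(),ce[i].round(1)) for i in range(1,k) if st[i,4]>40])
cv2.imwrite('pics/c9.png',cv2.resize(s['image'][165:300,235:415],(800,600),interpolation=cv2.INTER_CUBIC))
E
```

```text
F [-0.18  0.13  0.39] Fu [-0.84  0.17 -0.28 -0.4   0.21  0.13] M [0.011 0.024 0.019] p [ 0.4752 -0.2462  0.1628] pu [0.3549 0.3541 0.3536 0.3534 0.3534 0.3534] 0.9972276826390432 26.925
rel barb mm 316.399425119349 -7.390115022484323
[([340, 182, 20, 19, 200], array([349.4, 190.3]))]
```

View pics/c9.png

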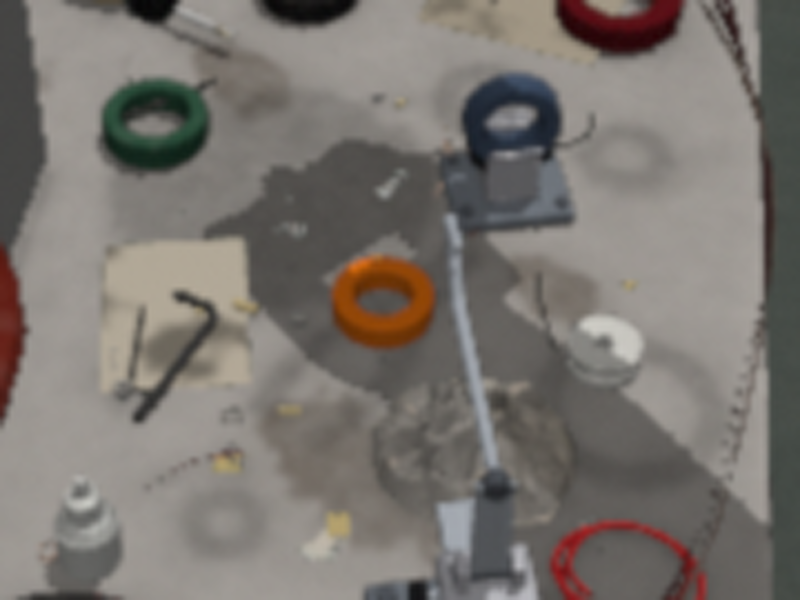

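The core stands upright in the cradle at crop (510,118), with the arm clear and the hook intact. The roller (605,350), hex key (180,350) and glue bottle (85,530) look untouched, so I hand in.

```bash
python3 -c "
from plant import ticket; print(ticket.sign_off())"
```

```text
the job is handed in; nothing more can be done
None
```

The blue core is off the hook and standing upright in the cradle slot, let go, and I handed the job in at about 27 s on the robot's clock. Sign-off reports no verdict.

**On the hook:** I gripped the core from above and raised it level. Drawing it out gently, I felt the barb at about 1.5 N. I then backed off, tilted to 33°, and followed the given path out. The force checks along the way showed nothing but the core's weight.

**In the cradle:** I lowered the core in small steps. Contact came with its centre at about z = 60.5 mm and 6.5 N, and I then let go and backed away.

**Last checks:** The core's centre was within about 0.5 px (roughly 1 mm) of the predicted seat in the side view, measured just after letting go. It stands between the cheeks, and the force reading was near zero with the arm clear. The roller, hex key and glue bottle look unmoved in the last picture; I judged that by eye and did not measure it.

**Disagreements:**
- The side camera read about (1.4, 2) px off against the top view and the robot's own position, and I corrected for it.
- The barb was found by touch 36 mm from the core's starting place, against 38 mm from the images. I used the touch value.

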